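# Clamp the jam jar in the jar holder

### The job

Make the jam jar ready for one-handed opening: swing the jar clamp's lever wide open, stand the jam jar upright on the board in the V of the wooden jaw and let go of it, then swing the lever shut until its sprung pad is pressed in against the jar and holds it firmly in the V. Leave the other two jars and the garlic where they stand, and keep the jam jar upright throughout.

Things in the scene. Friction and masses are not known exactly. Their poses are not given: they have to be found in the camera images.
- jar_clamp: fixed beech board, 195 x 165 mm, top 18 mm above the worktop. Origin on the worktop under the jar seat. At its +y side a wooden jaw, 124 mm wide, 60 mm above the worktop, reaching to y = 82 mm, with a V of two upright rubber faces at 45 degrees, each 30.5 mm from the seat's axis; the V opens to -y. Lever pivot at (55, -45) mm; shut, the lever lies along -x past the V's open side
- jar_seat (a point): point on the board's top (18 mm above the worktop) where the centre of the jar's underside lies when the jar is pressed into the V; axes as the board's
- lever_pivot (a point): point on the lever's upright pivot axis, 48 mm above the worktop; axes as the board's
- clamp_lever (a joint): angle of the clamp lever about its upright pivot, rad: positive = open, anticlockwise seen from above (the knob swings from the board's -x side towards its -y side). Limits -0.2 (past shut, empty clamp) and 1.5. At 0 the lever lies along the board's -x and its pad just touches a jar standing in the V; at about -0.09 the pad is fully pressed in. Stiff hinge (0.45 Nm, 3 N at the knob), it stays where it is left; some 6 N at the knob presses the pad in
- lever_knob (a point): the lever's upright black knob: round, 22 mm in diameter, on the lever's end 150 mm from the pivot axis. The point is on its axis 83 mm above the worktop; the knob spans 60 to 101 mm above the worktop. The steel lever bar below it is 8 mm thick, from 39 to 59 mm above the worktop
- clamp_pad: the round rubber pad, 24 mm in diameter, on the lever's side that faces the jar, 55 mm from the pivot axis; it is sprung, 1.5 N per mm, travel 5 mm. Origin at the centre of its pressing face, 49 mm above the worktop; y axis points out of the face towards the jar
- jam_jar: the jam jar: round, 62 mm in diameter, 90 mm tall, filled with red jam, screw lid on the top 12 mm; about 0.3 kg. It stands among the other two jars. Origin at the centre of its underside, z up
- honey_jar: bystander: the tallest jar, six-sided, 61 x 63 x 103 mm, light honey, pale lid. Origin at the centre of its underside
- peanut_jar: bystander: the widest jar, 68 mm in diameter, 87 mm tall, dark lid. Origin at the centre of its underside
- garlic: bystander: a garlic bulb, 60 x 57 x 58 mm. Origin at its underside
Not all that is in view belongs to the job. Leave any green or purple look-alike of the jam_jar alone.

How it is judged:
By the outcome, as a careful person would: the job done as asked, in the order asked, and still so for the second after the job is handed in, with the robot touching nothing.
It also fails if it takes over 72 s, if anything falls off the work surface, if the arm or the gripper's body presses on something with over 40 N, if the wrist force passes 120 N, or if a joint passes its speed limit or range.

### The arm

A 6-joint arm with a two-finger parallel gripper is mounted at the origin on a cart in front of the work surface, level with it; the furniture and walls round the work are solid. World frame = base frame: x ahead of the robot, y to its left, z up, the work surface at z = 0. Lengths are in mm, angles in rad, forces in N, time in s.
With the tool pointing down it reaches from about 225 to 875 mm from the base axis. Payload 3.4 kg.
Tool frame: the origin (TCP) lies between the finger pads; the fingertips stand 22 mm ahead of it and the grasp point (between the pads) lies 3 mm ahead of it; z points along the fingers, y is the line along which they close (so a half turn about z gives the same grasp; the last joint's range is limited). The gripper opens to 85 mm and grips with 20 to 120 N. Pads are 22 mm wide; open, the fingers measure 114 mm over their backs; the gripper's body (76 mm by 85 mm) begins 54 mm behind the grasp point. The pads swing forward as they close: fully open they stand 13 mm farther back than shut.
Start: joints at [0.993, 0.276, 1.505, -0, 1.361, -0.121], TCP at [253.642, 516.071, 221.128] pointing down, gripper open.
Joint ranges: [-2.89, 2.89], [-0.75, 2.08], [0.22, 2.7], [-1.18, 4.32], [0.11, 2.71], [-2.7, 2.7]. Speed limits (rad/s): [2.57, 2.57, 3.14, 3.14, 3.14, 3.14].

### API

Orientations are given as a rotation vector (axis times angle).
In Python, from station import manip gives the robot as it stands. The module is installed in compiled form; this text tells all that it offers.
- The arm moves only by the shell command python3 -m inch 'ROWS' [FORCE]. ROWS is JSON, a list of rows, each a list of 7 numbers: the shift along the tool's x, y, z in m, then the turn, a rotation vector about the tool's x, y, z in degrees, then the opening in per cent of the stroke, from 0 (shut) to 100 (fully open). In form: [[x, y, z, ax, ay, az, fingers], ...]. A call has exactly 5 rows; each row is the pose to reach, as a shift and turn from the pose commanded when the call began, along the tool's axes at that moment; what a row does not reach only later rows make up. A row lasts 1/8 s, in which the tool goes at most 62.5 mm and 10.7 degrees, less where a joint would pass 70% of its speed; a pose out of reach is approached as far as the arm can. A call with a gripper value outside its range is refused whole. The fingers move at their own pace and stop on an object; FORCE is the grip in N (left out, the last holds). Time passes only in rows, so rows that repeat a pose let the fingers close, or fill a call up. It gives the time, the measured TCP pose, the force, the opening and the grip force at its end, in the units of the state.
- manip.get_state(): the state, without advancing time (a new reading comes with each control period).
- manip.camera(name): name is "side" or "top"; returns a dict with "frame" (420x560x3 uint8, red, green, blue), "mtx" (3x3 intrinsics, pixels), "k1" (the pictures are not rectified: a ray, as slopes to the right and down, at radius r is drawn at 1 + k1 r^2 times it, then the intrinsics apply), "cam_to_world" (4x4, takes a point from camera to world coordinates). Camera axes: x right, y down, z forward; pixel columns grow to the right and rows downward; lengths in mm; the calibration is good to about 2 mm. A picture is of the moment at which its call begins. There is no depth.
- manip.sign_off(): hands the job in; it is judged then, once.
The state is a dict: "t": time; "joint_pos": joint angles; "joint_vel": joint speeds; "joint_torque": joint torques, N m; "eef_pos": TCP position; "eef_rot": TCP orientation; "wrist_force": force on the tool from outside, world axes, zero at the start; "torque": the same for the moment, N m; "grip_width": finger opening in mm; "grasp_force": force on a finger pad.
Only numpy, scipy, OpenCV 4.12 (cv2) and the standard library are available. Lean on these libraries where they do the work, as an engineer would, in place of code of your own. Each camera call takes 0.05 s, during which the arm holds its last target. There are 200 camera calls.

## Working session

There is one attempt and no reset: what is moved stays moved. The work goes in short steps, Python scripts to look and compute and a shell command to move; the robot and the scene stay as the last step left them, time stands still between calls to the robot, and variables do not carry over. Pictures are saved under pics/ and viewed, at most 13 in all, crops included, and the job is handed in when it is done.

```bash
mkdir -p pics; cat > h.py <<'E'
import numpy as np, cv2, pickle
from station import manip
def snap(n):
    out={}
    for c in ("top","side"):
        d=manip.camera(c); out[c]=d
        cv2.imwrite(f"pics/{n}_{c}.png",d["frame"][:,:,::-1])
    pickle.dump(out,open(f"{n}.pkl","wb")); return out
def ray(d,u,v):
    K=np.array(d["mtx"]); 
    p=cv2.undistortPoints(np.array([[[u,v]]],float),K,np.array([d["k1"],0,0,0],float)).ravel()
    T=np.array(d["cam_to_world"]); return T[:3,3],T[:3,:3]@np.array([p[0],p[1],1])
def onz(d,u,v,z):
    o,r=ray(d,u,v); return o+r*(z-o[2])/r[2]
def proj(d,P):
    T=np.array(d["cam_to_world"]); q=T[:3,:3].T@(np.array(P,float)-T[:3,3])
    a=q[:2]/q[2]; a=a*(1+d["k1"]*(a@a)); K=np.array(d["mtx"]); return (K@[a[0],a[1],1])[:2]
def st():
    from scipy.spatial.transform import Rotation as R
    s=manip.get_state(); Rm=R.from_rotvec(s["eef_rot"]).as_matrix()
    return s,np.array(s["eef_pos"]),Rm
E
python3 - <<'E'
from h import *
o=snap("a"); np.set_printoptions(suppress=True,precision=3)
for c in o: print(c,o[c]["mtx"],o[c]["k1"],o[c]["cam_to_world"])
s,p,R=st(); print(s["t"],p,R,s["eef_rot"])
E
```

```text
top [[512.353   0.    281.463]
 [  0.    512.353 202.293]
 [  0.      0.      1.   ]] -0.051968715823437366 [[  0.012  -0.997   0.073 520.103]
 [ -1.     -0.012  -0.004 -47.175]
 [  0.005  -0.073  -0.997 942.981]
 [  0.      0.      0.      1.   ]]
side [[394.959   0.    277.632]
 [  0.    394.959 216.346]
 [  0.      0.      1.   ]] -0.11263330234151575 [[ -0.961  -0.147   0.233 396.577]
 [ -0.275   0.485  -0.83  667.451]
 [  0.009  -0.862  -0.507 496.828]
 [  0.      0.      0.      1.   ]]
0.1 [253.37  515.657 220.318] [[-0.897  0.441 -0.001]
 [ 0.441  0.897 -0.001]
 [ 0.    -0.002 -1.   ]] [-0.711 -3.059  0.002]
```

View pics/a_top.png

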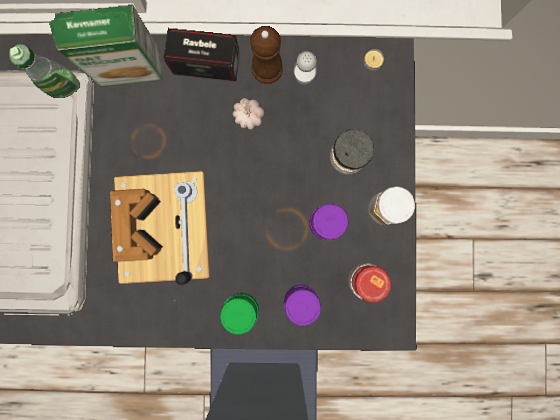

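View pics/a_side.png

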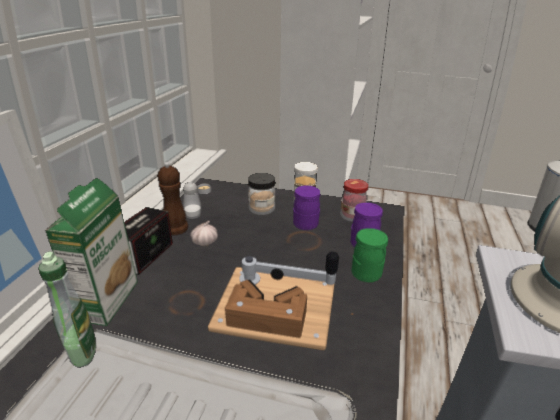

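The top view shows the clamp at about (160,228) with the lever shut, its pivot at (184,190) and knob at (183,278). The red jam jar is at (371,282), honey at (396,205), peanut at (353,150) and garlic at (248,113). Next: enlarged crops.

```bash
python3 - <<'E'
import cv2,numpy as np
a=cv2.imread("pics/a_top.png")
A=cv2.resize(a[165:290,105:215],None,fx=4,fy=4,interpolation=cv2.INTER_CUBIC)
B=cv2.resize(a[240:320,340:425],None,fx=4,fy=4,interpolation=cv2.INTER_CUBIC)
c=np.zeros((500,800,3),np.uint8); c[:A.shape[0],:440]=A; c[:B.shape[0],450:450+B.shape[1]]=B
cv2.imwrite("pics/crop1.png",c)
E
```

```text
(no output)
```

View pics/crop1.png

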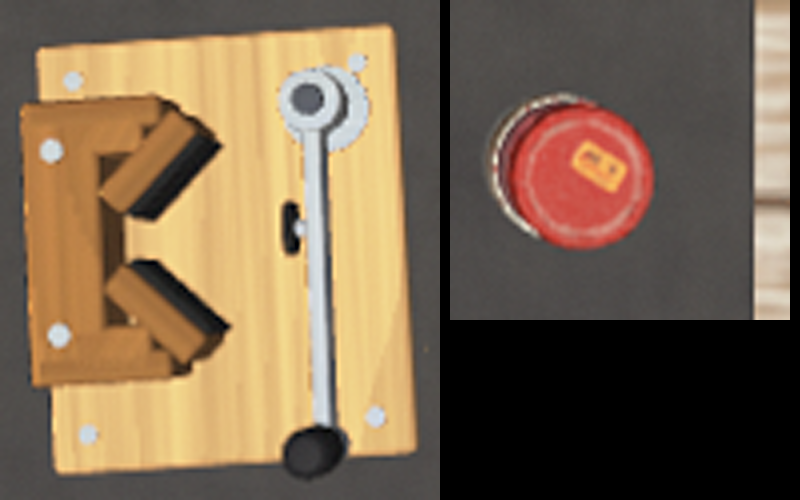

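```bash
python3 - <<'E'
from h import *
np.set_printoptions(suppress=True,precision=1)
d=pickle.load(open("a.pkl","rb"))["top"]
f=lambda x,y,z:onz(d,105+x/4,165+y/4,z)[:2]
c=[f(37,50,18),f(392,26,18),f(415,450,18),f(57,473,18)]; print(c,np.mean(c,0))
j=[f(22,105,60),f(33,385,60)];print("jaw",j)
k=f(315,448,101);print("knob top",f(318,448,101),f(310,455,101))
print("jar",onz(d,373.25,284.25,90), onz(d,373.25-17.7,284.25,90))
ex=(c[0]-c[3])+(c[1]-c[2]);yaw=np.arctan2(ex[1],ex[0]);print("yaw",yaw, np.arctan2(*(j[0]-j[1])[::-1]))
ex=np.array([np.cos(yaw),np.sin(yaw)]);ey=np.array([-ex[1],ex[0]])
m=np.mean(j,0); s=m-82*ey;print("seat",s); 
P=np.array([ex,ey])
print("board in seat",[P@(q-s) for q in c])
for z in (50,60,70,80): print(z,"pivot",P@(f(308,98,z)-s))
print("knob",P@(f(315,450,101)-s))
for n,(x,y) in dict(vt=(180,112),).items(): pass
print("V tips top", P@(f(218,145,60)-s),P@(f(228,325,60)-s))
for v in [(210,222+0)]:print(v)
d2=pickle.load(open("a.pkl","rb"))["side"]
print("jar lid in side",proj(d2,[*onz(d,373.25,284.25,90)[:2],90]))
for q in [(-62,82),(62,82)]:
  w=s+q[0]*ex+q[1]*ey; print("jaw corner side",proj(d2,[*w,60]))
w=s-95*ex-45*ey; print("knob side",proj(d2,[*w,101]))
E
```

```text
[array([629.1, 254.9]), array([641.9,  92.8]), array([450.7,  78.1]), array([437.9, 239.3])] [539.9 166.3]
jaw [array([600. , 246.9]), array([479.1, 237.9])]
knob top [457.2 106.6] [454.3 109.8]
jar [ 448.1 -204.1   90. ] [ 447.8 -174.7   90. ]
yaw 0.07894439296243844 0.07428949325771331
seat [546.  160.6]
board in seat [array([90.2, 87.4]), array([ 90.3, -75.2]), array([-101.6,  -74.7]), array([-101.6,   87. ])]
50 pivot [ 56.4 -41.2]
60 pivot [ 55.3 -43. ]
70 pivot [ 54.2 -44.8]
80 pivot [ 53.1 -46.7]
knob [-93.6 -45.6]
V tips top [37.5 -2.9] [-40.3  -3.3]
(210, 222)
jar lid in side [355.6 183.1]
jaw corner side [301.6 318.7]
jaw corner side [223.7 306.8]
knob side [332.4 252. ]
```

```bash
python3 - <<'E'
import cv2,numpy as np
a=cv2.imread("pics/a_side.png")
A=cv2.resize(a[240:345,205:345],None,fx=4,fy=4,interpolation=cv2.INTER_CUBIC)
B=cv2.resize(a[170:230,330:385],None,fx=4,fy=4,interpolation=cv2.INTER_CUBIC)
c=np.zeros((420,800,3),np.uint8); c[:420,:560]=A; c[:B.shape[0],570:570+B.shape[1]]=B
cv2.imwrite("pics/crop2.png",c)
E
```

```text
(no output)
```

View pics/crop2.png

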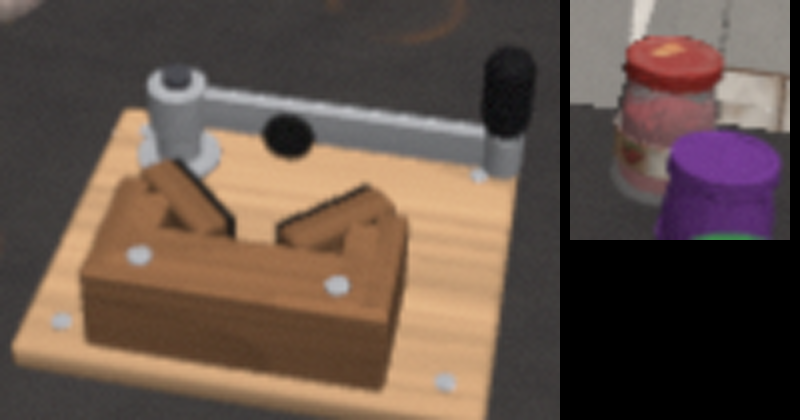

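```bash
cat >> h.py <<'E'
SEAT=np.array([545.5,160.5]);YAW=0.077
EX=np.array([np.cos(YAW),np.sin(YAW)]);EY=np.array([-EX[1],EX[0]])
def b2w(x,y): return SEAT+x*EX+y*EY
def knob(th,r=150): return b2w(55-r*np.cos(th),-45-r*np.sin(th))
def go(x,y,z,yang):  # yang: world angle of tool y, deg; print shift (m) and turn (deg)
    from scipy.spatial.transform import Rotation as Ro
    s,p,R=st(); a=np.radians(yang); ty=np.array([np.cos(a),np.sin(a),0]); tz=np.array([0,0,-1.])
    T=np.array([np.cross(ty,tz),ty,tz]).T
    rv=Ro.from_matrix(R.T@T).as_rotvec(degrees=True)
    print("shift",(R.T@(np.array([x,y,z])-p)/1000).round(4),"turn",rv.round(1))
def rep():
    s,p,R=st(); print("t",s["t"],"p",p.round(1),"yang",np.degrees(np.arctan2(R[1,1],R[0,1])).round(1),"F",np.round(s["wrist_force"],1),"w",s["grip_width"],"gf",s["grasp_force"],"q6",s["joint_pos"][5])
E
python3 -c "
from h import *
k=knob(0);print(k);go(k[0],k[1],160,-85.6)"
```

```text
[454.2430654 108.3255629]
shift [-0.36   -0.2769  0.0607] turn [-0.000e+00  1.000e-01  1.494e+02]
```

```bash
python3 -m inch '[[-0.04,-0.03,0,0,0,10,50],[-0.085,-0.065,0,0,0,20,50],[-0.13,-0.1,0,0,0,30,50],[-0.175,-0.135,0,0,0,40,50],[-0.22,-0.17,0,0,0,50,50]]' 20; python3 -c "
from h import *
rep();go(454.5,108.3,160,-85.6)"
```

```text
t: 0.72
eef_pos: [376.5, 264.7, 220.9]
eef_rot: [1.944, 2.467, -0.0]
wrist_force: [0.6, 1.0, 0.8]
grip_width: 42.8
grasp_force: 0.0
t 0.725 p [376.5 264.7 220.9] yang 13.5 F [0.6 1.  0.8] w 42.81600745695238 gf 0.0 q6 0.22559691613264582
shift [-0.1703  0.0393  0.0609] turn [ 0.   0.  99.1]
```

```bash
python3 -m inch '[[-0.035,0.008,0,0,0,10,50],[-0.07,0.016,0,0,0,20,50],[-0.105,0.024,0,0,0,30,50],[-0.14,0.032,0.01,0,0,40,50],[-0.17,0.039,0.03,0,0,50,50]]'; python3 -c "
from h import *
rep();go(454.5,108.3,160,-85.6)"
```

```text
t: 1.35
eef_pos: [455.6, 109.5, 191.2]
eef_rot: [2.805, 1.413, 0.003]
wrist_force: [0.7, 0.2, 0.4]
grip_width: 42.8
grasp_force: 0.0
t 1.35 p [455.6 109.5 191.2] yang -36.5 F [0.7 0.2 0.4] w 42.77722893505713 gf 0.0 q6 0.7248857021423334
shift [-0.0017 -0.0002  0.0312] turn [ 0.  -0.1 49.1]
```

```bash
python3 -m inch '[[-0.002,0,0.01,0,0,10,50],[-0.002,0,0.02,0,0,20,50],[-0.002,0,0.03,0,0,30,50],[-0.002,0,0.03,0,0,40,50],[-0.002,0,0.031,0,0,49,50]]'; python3 - <<'E'
from h import *
rep();go(454.5,108.3,88,-85.6)
o=snap("b")
a=o["top"]["frame"][150:310,90:290,::-1]; b=o["side"]["frame"][200:345,205:400,::-1]
c=np.zeros((480,800,3),np.uint8)
a=cv2.resize(a,None,fx=2,fy=2);b=cv2.resize(b,None,fx=2,fy=2); c[:a.shape[0],:400]=a; c[:b.shape[0],405:405+b.shape[1]]=b
cv2.imwrite("pics/crop3.png",c)
E
```

```text
t: 1.98
eef_pos: [453.0, 109.0, 159.6]
eef_rot: [-3.139, -0.124, 0.002]
wrist_force: [-0.3, 0.2, 0.1]
grip_width: 43.0
grasp_force: 0.0
t 1.975 p [453.  109.  159.6] yang -85.5 F [-0.3  0.2  0.1] w 42.997444143684156 gf 0.0 q6 1.5784879319930785
shift [0.0015 0.0009 0.0716] turn [-0.   0.1  0.1]
```

View pics/crop3.png

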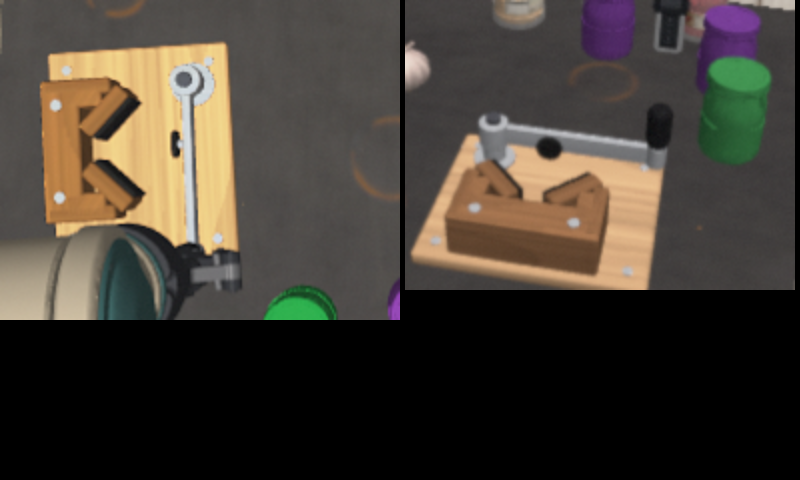

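The gripper is above the knob with its fingers along board y. The knob is at crop (660,110) in the side view, in line with the visible finger at (670,25), so I can descend.

```bash
python3 -m inch '[[0.0015,0,0.02,0,0,0,50],[0.0015,0,0.04,0,0,0,50],[0.0015,0,0.058,0,0,0,50],[0.0015,0,0.07,0,0,0,50],[0.0015,0,0.071,0,0,0,50]]' && python3 -m inch '[[0,0,0,0,0,0,20],[0,0,0,0,0,0,15],[0,0,0,0,0,0,15],[0,0,0,0,0,0,15],[0,0,0,0,0,0,15]]' 25; python3 -c "
from h import *
rep()"
```

```text
t: 2.7
eef_pos: [454.3, 109.2, 88.4]
eef_rot: [3.139, 0.134, -0.003]
wrist_force: [1.1, 0.5, 0.5]
grip_width: 42.5
grasp_force: 0.0
t: 3.32
eef_pos: [455.4, 109.8, 90.0]
eef_rot: [-3.138, -0.132, -0.003]
wrist_force: [-1.5, 2.8, 5.4]
grip_width: 12.6
grasp_force: 4.8
t 3.325 p [455.4 109.8  90. ] yang -85.2 F [-1.5  2.8  5.4] w 12.589755851155513 gf 4.841576659619022 q6 1.5730757402395126
```

```bash
python3 - <<'E'
from h import *
o=snap("c")
a=o["top"]["frame"][230:310,130:230,::-1]; b=o["side"]["frame"][200:300,280:380,::-1]
a=cv2.resize(a,None,fx=4,fy=4);b=cv2.resize(b,None,fx=4,fy=4); c=np.zeros((400,800,3),np.uint8);c[:a.shape[0],:400]=a; c[:,400:800]=b
cv2.imwrite("pics/crop4.png",c)
for z in (70,88,100):print(proj(o["side"],[455,109,z]))
E
```

```text
[330.87024381 266.53123864]
[331.69603174 258.29977632]
[332.25620687 252.68237873]
```

View pics/crop4.png

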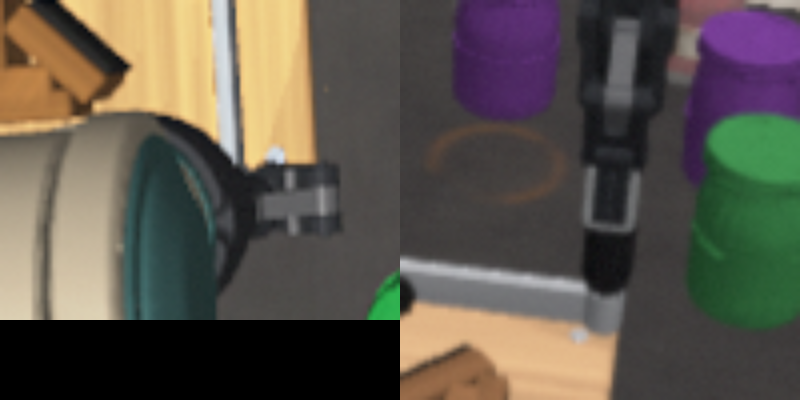

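```bash
python3 - <<'E'
from h import *
o=pickle.load(open("c.pkl","rb"))["side"]
for z in (65,75,85,95):print(z,proj(o,[455,117,z]),proj(o,[455,122,z]))
for z in (115,125,135,145,155):print(z,proj(o,[453,130,z]),proj(o,[453,140,z]))
E
```

```text
65 [329.88997672 271.48833829] [329.41115588 273.20874091]
75 [330.34347304 266.95780594] [329.86427152 268.66503257]
85 [330.80236285 262.35527657] [330.32283158 264.04851981]
95 [331.26669382 257.67947175] [330.78688556 259.35789527]
115 [332.14251904 252.62463973] [331.15706933 256.05152266]
125 [332.63294266 247.67426694] [331.64717799 251.0662149 ]
135 [333.12925017 242.64275335] [332.14329881 245.99774825]
145 [333.63148163 237.5286674 ] [332.64547629 240.84461872]
155 [334.13967332 232.33056673] [333.15375118 235.60530952]
```

```bash
python3 - <<'E'
import cv2,numpy as np
a,b,c=[cv2.imread(f"pics/{n}_side.png").astype(int) for n in "abc"]
for n,x in (("b",b),("c",c)):
    d=np.abs(x-a).sum(2)>20
    print(n)
    for r in range(212,280,2): print(r,''.join('#' if v else '.' for v in d[r,315:350]), x[r,332].tolist())
E
```

```text
b
212 ....#.........#################.... [93, 93, 91]
214 ..............################..... [80, 76, 78]
216 ..............###.########.###....# [68, 66, 64]
218 ..............###.############..... [61, 60, 58]
220 ..............################..... [52, 51, 50]
222 ..............################..... [50, 49, 48]
224 ..............################..... [109, 108, 107]
226 .................###########....... [69, 69, 73]
228 ..............................#.... [59, 60, 65]
230 ................................... [62, 62, 65]
232 ................................... [62, 62, 66]
234 ...#............................... [59, 59, 62]
236 ................................... [59, 59, 63]
238 ................................... [62, 61, 65]
240 .................................#. [60, 61, 64]
242 .................#................. [63, 65, 68]
244 ................................... [63, 64, 67]
246 ................................... [64, 65, 66]
248 ................................... [64, 65, 67]
250 ................................... [60, 62, 66]
252 ...............................
[... 1832 characters left out ...]
9]
254 ..........#####.....#####.......... [39, 35, 34]
256 ..........##############........... [80, 77, 77]
258 ............#..#.#.####............ [40, 38, 38]
260 ................................... [23, 22, 20]
262 ..........#..........#............. [21, 19, 19]
264 ................................... [18, 18, 18]
266 ...#...#....#...................... [16, 13, 18]
268 ########..#...#.................... [21, 20, 20]
270 #############.#......##............ [19, 18, 20]
272 #########.#####....###............. [26, 25, 25]
274 ........###.##########............. [104, 102, 102]
276 ...............###................. [125, 123, 121]
278 #.................................. [124, 122, 122]
```

```bash
python3 -m inch '[[0,0,0,0,0,0,50],[0,0,0,0,0,0,50],[0,0,0.007,0,0,0,50],[0,0,0.015,0,0,0,50],[0,0,0.022,0,0,0,50]]' && python3 -c "
from h import *
rep()"; python3 -m inch '[[0,0,0,0,0,0,30],[0,0,0,0,0,0,15],[0,0,0,0,0,0,15],[0,0,0,0,0,0,15],[0,0,0,0,0,0,15]]' 25; python3 - <<'E'
from h import *
rep()
o=snap("d")
a,x=[cv2.imread(f"pics/{n}_side.png").astype(int) for n in "ad"]
d=np.abs(x-a).sum(2)>20
for r in range(230,285,2): print(r,''.join('#' if v else '.' for v in d[r,305:350]), x[r,332].tolist())
E
```

```text
t: 4.05
eef_pos: [454.5, 109.1, 66.2]
eef_rot: [3.139, 0.132, -0.002]
wrist_force: [0.8, 0.4, 0.4]
grip_width: 42.9
grasp_force: 0.0
t 4.05 p [454.5 109.1  66.2] yang -85.2 F [0.8 0.4 0.4] w 42.85584151755548 gf 0.0 q6 1.573162832166215
t: 4.68
eef_pos: [454.4, 109.3, 66.7]
eef_rot: [-3.139, -0.132, 0.002]
wrist_force: [0.7, 0.7, -6.8]
grip_width: 20.8
grasp_force: 24.7
t 4.675 p [454.4 109.3  66.7] yang -85.2 F [ 0.7  0.7 -6.8] w 20.83433441864305 gf 24.71008037449792 q6 1.5731541877838062
230 ...................#######.##############.... [108, 104, 104]
232 ...................######################.... [109, 108, 106]
234 ...................####..#######.########.... [104, 101, 101]
236 ...................#####.########...####..... [108, 105, 105]
238 ...................#############.#######..... [82, 79, 79]
240 ....................########.#.#########..... [52, 51, 50]
242 ....................##################....... [48, 47, 45]
244 ....................#################........ [50, 49, 48]
246 ....................################........# [44, 41, 38]
248 ....................#
[... 489 characters left out ...]
.............###############....#...... [36, 33, 32]
266 #.##...............###############........... [38, 35, 33]
268 ##################################........... [78, 77, 75]
270 ####.....########################............ [46, 45, 44]
272 .....##############..#####..####............. [30, 28, 29]
274 ..................###.##########............. [111, 110, 109]
276 .........................###................. [124, 120, 120]
278 ###########.#..........#..................... [124, 122, 121]
280 #..###################....................... [123, 121, 120]
282 #........#..###.#############................ [125, 125, 131]
284 ...#...........#....##########............... [122, 160, 200]
```

```bash
python3 -m inch '[[0.0015,0.0209,0,0,0,-8,15],[0.0058,0.0413,0,0,0,-16,15],[0.013,0.061,0,0,0,-24,15],[0.0228,0.0795,0,0,0,-32,15],[0.0351,0.0964,0,0,0,-40,15]]'; python3 -m inch '[[0,0,0,0,0,0,15],[0,0,0,0,0,0,15],[0,0,0,0,0,0,15],[0,0,0,0,0,0,15],[0,0,0,0,0,0,15]]'; python3 -c "
from h import *
rep();print(knob(np.radians(40)))"
```

```text
t: 5.4
eef_pos: [497.6, 16.7, 66.7]
eef_rot: [-2.9, -1.201, 0.0]
wrist_force: [1.1, 6.4, -8.5]
grip_width: 20.8
grasp_force: 25.1
t: 6.02
eef_pos: [497.9, 16.4, 66.9]
eef_rot: [-2.904, -1.198, -0.0]
wrist_force: [4.5, 0.2, -14.8]
grip_width: 20.4
grasp_force: 25.0
t 6.025 p [497.9  16.4  66.9] yang -45.2 F [  4.5   0.2 -14.8] w 20.442813160556387 gf 24.992093411274254 q6 0.6813562959670942
[496.64927886  14.89262909]
```

```bash
python3 -m inch '[[0.0015,0.0209,0.001,0,0,-8,15],[0.0058,0.0413,0.002,0,0,-16,15],[0.013,0.061,0.003,0,0,-24,15],[0.0228,0.0795,0.003,0,0,-32,15],[0.0351,0.0964,0.003,0,0,-40,15]]'; python3 -m inch '[[0,0,0,0,0,0,15],[0,0,0,0,0,0,50],[0,0,0,0,0,0,50],[0,0,0,0,0,0,50],[0,0,-0.02,0,0,0,50]]'; python3 -c "
from h import *
rep();print(knob(1.396))"
```

```text
t: 6.65
eef_pos: [590.5, -26.7, 66.6]
eef_rot: [-2.314, -2.122, -0.001]
wrist_force: [-3.1, 4.4, 5.0]
grip_width: 20.6
grasp_force: 26.9
t: 7.28
eef_pos: [588.9, -27.4, 82.7]
eef_rot: [-2.317, -2.116, 0.005]
wrist_force: [-0.1, 0.1, 0.5]
grip_width: 42.8
grasp_force: 0.0
t 7.275 p [588.9 -27.4  82.7] yang -5.2 F [-0.1  0.1  0.5] w 42.82491687693222 gf 0.0 q6 -0.07338249579744648
[589.15253326 -29.41910945]
```

```bash
python3 -m inch '[[0,0,-0.04,0,0,0,60],[0,0,-0.08,0,0,0,80],[0,0,-0.12,0,0,0,100],[0,0,-0.14,0,0,-5,100],[0,0,-0.14,0,0,-9.6,100]]'; python3 -c "
from h import *
rep();go(448,-204,160,4.4)
d=pickle.load(open('a.pkl','rb'))['top']
for n,u,v,z in (('honey',396,205,103),('purp1',330,222,90),('purp2',302,306,90),('green',239,314,90)): print(n,onz(d,u,v,z))"
```

```text
t: 7.9
eef_pos: [591.7, -27.8, 226.4]
eef_rot: [2.129, 2.305, 0.003]
wrist_force: [0.2, 0.1, 0.2]
grip_width: 85.5
grasp_force: 0.0
t 7.9 p [591.7 -27.8 226.4] yang 4.6 F [0.2 0.1 0.2] w 85.49927354113561 gf 0.0 q6 -0.2436549151315771
shift [-0.1642 -0.1575  0.066 ] turn [0.2 0.1 0.2]
honey [ 579.2394454  -239.29339081  103.        ]
purp1 [ 550.39296187 -131.67260818   90.        ]
purp2 [411.28197888 -86.34842187  90.        ]
green [396.95924283  17.29263925  90.        ]
```

```bash
python3 -m inch '[[-0.04,-0.04,0,0,0,0,100],[-0.08,-0.08,0,0,0,0,100],[-0.12,-0.12,0,0,0,0,100],[-0.155,-0.15,0,0,0,0,100],[-0.164,-0.1575,0.02,0,0,0,100]]';python3 -m inch '[[0,0,0.02,0,0,0,100],[0,0,0.04,0,0,0,100],[0,0,0.055,0,0,0,100],[0,0,0.055,0,0,0,100],[0,0,0.055,0,0,0,100]]'; python3 - <<'E'
from h import *
rep()
go(448,-204,60,4.4)
o=snap("e")
a=o["top"]["frame"][150:350,270:470,::-1]; b=o["side"]["frame"][130:280,290:440,::-1]
c=np.zeros((400,800,3),np.uint8)
a=cv2.resize(a,None,fx=2,fy=2);b=cv2.resize(b,None,fx=2.66,fy=2.66)[:400,:400]; c[:,:400]=a; c[:b.shape[0],400:400+b.shape[1]]=b
cv2.imwrite("pics/crop5.png",c)
E
```

```text
t: 8.52
eef_pos: [445.4, -205.7, 205.2]
eef_rot: [2.136, 2.299, -0.001]
wrist_force: [-0.2, 1.7, -0.7]
grip_width: 85.9
grasp_force: 0.0
t: 9.15
eef_pos: [446.9, -203.4, 149.6]
eef_rot: [2.133, 2.305, 0.0]
wrist_force: [0.6, 0.4, -0.5]
grip_width: 85.3
grasp_force: 0.0
t 9.15 p [ 446.9 -203.4  149.6] yang 4.4 F [ 0.6  0.4 -0.5] w 85.29577243911078 gf 0.0 q6 -0.6462083296421615
shift [-0.0007  0.0009  0.0896] turn [0. 0. 0.]
```

View pics/crop5.png

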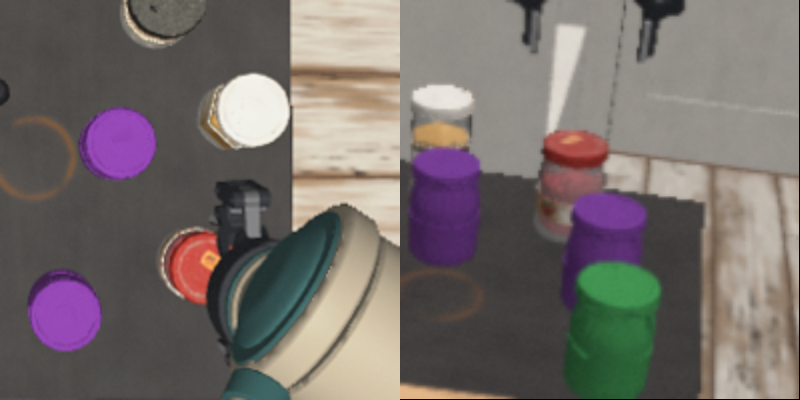

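Side view: fingertips at crop (533,50) and (645,58), i.e. image (340,149) and (382,152), straddling the red jar at (575,145). They look high, so I'll work out where the tips really are.

```bash
python3 - <<'E'
from h import *
o=pickle.load(open("e.pkl","rb"))["side"]
for z in (130,140,150,160,170): print(z,proj(o,[447+46,-200,z]),proj(o,[447-46,-207,z]))
E
```

```text
130 [338.13831966 166.05216182] [377.65596637 169.7484107 ]
140 [338.48687187 162.12321703] [378.21394188 165.78961498]
150 [338.83758777 158.15495423] [378.7752575  161.79073605]
160 [339.19044843 154.14707288] [379.33987487 157.75147063]
170 [339.54543268 150.0992801 ] [379.90775153 153.67152401]
```

```bash
python3 -m inch '[[-0.0007,0.0009,0.03,0,0,0,100],[-0.0007,0.0009,0.06,0,0,0,100],[-0.0007,0.0009,0.085,0,0,0,100],[-0.0007,0.0009,0.095,0,0,0,100],[-0.0007,0.0009,0.095,0,0,0,100]]' 30 && python3 -m inch '[[0,0,0.005,0,0,0,100],[0,0,0.01,0,0,0,100],[0,0,0.015,0,0,0,100],[0,0,0.018,0,0,0,100],[0,0,0.018,0,0,0,100]]'; python3 - <<'E'
from h import *
rep()
o=snap("f")
b=o["side"]["frame"][140:240,310:410,::-1]
cv2.imwrite("pics/crop6.png",cv2.resize(b,None,fx=5,fy=5,interpolation=cv2.INTER_CUBIC))
E
```

```text
t: 9.88
eef_pos: [447.6, -203.9, 54.2]
eef_rot: [-2.134, -2.306, -0.0]
wrist_force: [0.6, 0.3, -0.2]
grip_width: 85.5
grasp_force: 0.0
t: 10.5
eef_pos: [447.3, -203.7, 35.8]
eef_rot: [-2.134, -2.305, 0.0]
wrist_force: [0.6, -0.4, 0.1]
grip_width: 85.5
grasp_force: 0.0
t 10.5 p [ 447.3 -203.7   35.8] yang 4.4 F [ 0.6 -0.4  0.1] w 85.52625393038387 gf 0.0 q6 -0.6463918618668629
```

View pics/crop6.png

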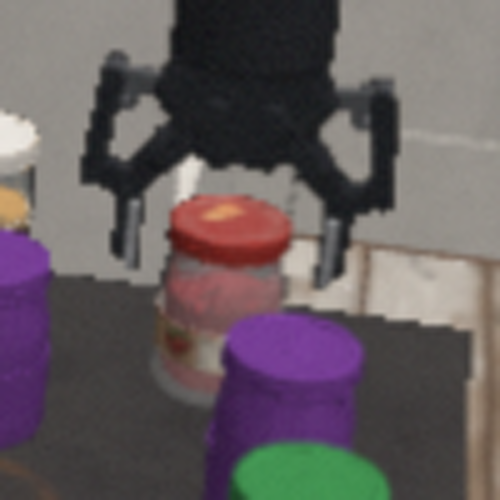

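The fingers straddle the jar centrally: inner edges at crop columns 140 and 318, lid centre 230. The tips are about level with the lid's lower edge, so they need to go 12 mm lower. The body clears the lid by about 28 mm.

```bash
python3 -m inch '[[0,0,0.004,0,0,0,100],[0,0,0.008,0,0,0,100],[0,0,0.012,0,0,0,100],[0,0,0.012,0,0,0,70],[0,0,0.012,0,0,0,65]]' 35 && python3 -m inch '[[0,0,0,0,0,0,60],[0,0,0,0,0,0,60],[0,0,0,0,0,0,60],[0,0,0,0,0,0,60],[0,0,0,0,0,0,60]]' 35; python3 -m inch '[[0,0,-0.02,0,0,0,60],[0,0,-0.05,0,0,0,60],[0,0,-0.08,0,0,0,60],[0,0,-0.11,0,0,0,60],[0,0,-0.13,0,0,0,60]]'; python3 -c "
from h import *
rep()
w=b2w(0,-8);print(w);go(*w,160,4.4)"
```

```text
t: 11.22
eef_pos: [447.5, -203.8, 24.4]
eef_rot: [-2.134, -2.305, -0.0]
wrist_force: [-0.2, 0.7, 0.2]
grip_width: 59.2
grasp_force: 36.3
t: 11.85
eef_pos: [447.5, -203.8, 24.3]
eef_rot: [2.134, 2.305, 0.0]
wrist_force: [-1.3, 1.3, 5.8]
grip_width: 59.1
grasp_force: 36.8
t: 12.48
eef_pos: [447.5, -204.0, 154.7]
eef_rot: [2.133, 2.305, 0.0]
wrist_force: [0.1, 0.3, -1.9]
grip_width: 58.9
grasp_force: 36.6
t 12.475 p [ 447.5 -204.   154.7] yang 4.4 F [ 0.1  0.3 -1.9] w 58.878243197169205 gf 36.56528614461422 q6 -0.6464757029972935
[546.11539147 152.52370428]
shift [ 0.3478  0.1259 -0.0054] turn [0. 0. 0.]
```

```bash
python3 -m inch '[[0.02,0.007,0,0,0,0,60],[0.055,0.02,0,0,0,0,60],[0.095,0.034,0,0,0,0,60],[0.135,0.049,0,0,0,0,60],[0.175,0.063,0,0,0,0,60]]' && python3 -m inch '[[0.04,0.0145,0,0,0,0,60],[0.08,0.029,0,0,0,0,60],[0.12,0.043,0,0,0,0,60],[0.155,0.056,0,0,0,0,60],[0.172,0.063,0,0,0,0,60]]' && python3 -m inch '[[0,0,0,0,0,0,60],[0,0,0,0,0,0,60],[0,0,0,0,0,0,60],[0,0,0,0,0,0,60],[0,0,0,0,0,0,60]]'; python3 - <<'E'
from h import *
rep();w=b2w(0,-8);go(*w,50,4.4)
o=snap("g")
a=o["top"]["frame"][150:310,90:290,::-1]; b=o["side"]["frame"][170:350,205:365,::-1]
c=np.zeros((450,800,3),np.uint8)
a=cv2.resize(a,None,fx=2,fy=2);b=cv2.resize(b,None,fx=2.5,fy=2.5); c[:320,:400]=a; c[:450,400:]=b
cv2.imwrite("pics/crop7.png",c)
for z in (130,):print(proj(o["side"],[*w,z]),proj(o["side"],[*w,z+90]))
E
```

```text
t: 13.1
eef_pos: [496.6, -23.2, 153.2]
eef_rot: [-2.134, -2.305, 0.001]
wrist_force: [1.5, 0.4, -2.4]
grip_width: 58.9
grasp_force: 36.5
t: 13.72
eef_pos: [546.2, 153.5, 153.1]
eef_rot: [-2.131, -2.307, 0.002]
wrist_force: [0.3, -0.2, -2.4]
grip_width: 59.1
grasp_force: 36.5
t: 14.35
eef_pos: [546.3, 151.4, 154.3]
eef_rot: [2.135, 2.305, 0.0]
wrist_force: [-0.3, 0.4, -2.1]
grip_width: 59.1
grasp_force: 36.5
t 14.35 p [546.3 151.4 154.3] yang 4.4 F [-0.3  0.4 -2.1] w 59.084752293147304 gf 36.53148760087788 q6 0.07109006005308958
shift [ 1.200e-03 -1.000e-04  1.043e-01] turn [ 0. -0. -0.]
[274.45412514 243.43952882] [274.72310057 194.65576803]
```

View pics/crop7.png

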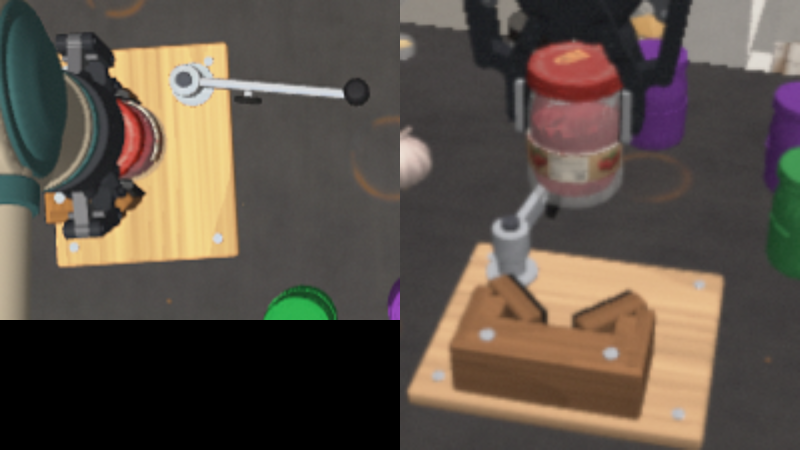

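```bash
python3 -c "
from h import *
w=b2w(-15,-25);go(*w,43,4.4)"
```

```text
shift [-0.0161 -0.0151  0.1112] turn [ 0. -0.  0.]
```

```bash
python3 -m inch '[[-0.016,-0.015,0,0,0,0,60],[-0.016,-0.015,0.03,0,0,0,60],[-0.016,-0.015,0.06,0,0,0,60],[-0.016,-0.015,0.085,0,0,0,60],[-0.016,-0.015,0.1,0,0,0,60]]' && python3 -m inch '[[0,0,0.003,0,0,0,60],[0,0,0.006,0,0,0,60],[0,0,0.009,0,0,0,60],[0,0,0.011,0,0,0,60],[0,0,0.011,0,0,0,60]]'; python3 -c "
from h import *
rep()"
```

```text
t: 15.08
eef_pos: [532.0, 134.7, 53.0]
eef_rot: [-2.133, -2.305, 0.002]
wrist_force: [0.1, 0.5, -2.7]
grip_width: 59.2
grasp_force: 36.6
t: 15.7
eef_pos: [532.6, 134.8, 43.2]
eef_rot: [2.134, 2.306, 0.0]
wrist_force: [-0.0, 0.2, -2.1]
grip_width: 59.1
grasp_force: 36.5
t 15.7 p [532.6 134.8  43.2] yang 4.4 F [-0.   0.2 -2.1] w 59.0898900692394 gf 36.54388505034149 q6 0.043850860640667205
```

Not touching the board yet, so I'll lower by small steps.

```bash
python3 -m inch '[[0,0,0.001,0,0,0,60],[0,0,0.001,0,0,0,60],[0,0,0.0015,0,0,0,60],[0,0,0.0015,0,0,0,60],[0,0,0.0015,0,0,0,60]]'; python3 -m inch '[[0,0,0.0005,0,0,0,60],[0,0,0.001,0,0,0,60],[0,0,0.001,0,0,0,60],[0,0,0.001,0,0,0,60],[0,0,0.001,0,0,0,60]]'
```

```text
t: 16.32
eef_pos: [532.8, 134.8, 42.3]
eef_rot: [2.134, 2.305, 0.001]
wrist_force: [-2.2, 0.4, 6.3]
grip_width: 59.0
grasp_force: 37.4
t: 16.95
eef_pos: [532.8, 134.8, 42.3]
eef_rot: [2.133, 2.305, 0.001]
wrist_force: [-2.2, -0.8, 12.6]
grip_width: 59.3
grasp_force: 38.0
```

```bash
python3 -m inch '[[0,0,-0.001,0,0,0,70],[0,0,-0.001,0,0,0,80],[0,0,-0.001,0,0,0,80],[0,0,-0.01,0,0,0,80],[0,0,-0.018,0,0,0,80]]' && python3 -m inch '[[0,0,0,0,0,0,80],[0,0,0,0,0,0,70],[0,0,0,0,0,0,60],[0,0,0,0,0,0,60],[0,0,0,0,0,0,60]]' && python3 -m inch '[[0,0,-0.001,0,0,0,60],[0,0,-0.003,0,0,0,60],[0,0,-0.006,0,0,0,60],[0,0,-0.006,0,0,0,60],[0,0,-0.006,0,0,0,60]]'; python3 - <<'E'
from h import *
rep();w=b2w(0,-8);s,p,R=st();go(*w,p[2],4.4);print((b2w(0,0)-p[:2]).round(1))
o=snap("h")
b=o["side"]["frame"][190:330,215:355,::-1];a=o["top"]["frame"][170:290,105:225,::-1]
c=np.zeros((420,800,3),np.uint8);c[:,:420]=cv2.resize(b,(420,420),interpolation=cv2.INTER_CUBIC);c[:360,430:790]=cv2.resize(a,(360,360))
cv2.imwrite("pics/crop8.png",c)
E
```

```text
t: 17.58
eef_pos: [532.8, 134.8, 59.2]
eef_rot: [2.134, 2.305, 0.001]
wrist_force: [0.1, -0.7, -0.5]
grip_width: 68.4
grasp_force: 0.0
t: 18.2
eef_pos: [532.9, 134.8, 59.2]
eef_rot: [2.134, 2.305, 0.001]
wrist_force: [-0.2, -0.7, 5.2]
grip_width: 59.2
grasp_force: 36.6
t: 18.82
eef_pos: [532.5, 134.8, 64.5]
eef_rot: [-2.134, -2.305, 0.0]
wrist_force: [-0.4, 0.3, -1.5]
grip_width: 59.3
grasp_force: 38.0
t 18.825 p [532.5 134.8  64.5] yang 4.4 F [-0.4  0.3 -1.5] w 59.30270556942441 gf 38.027520140276465 q6 0.043877428046342634
shift [ 0.0166  0.015  -0.    ] turn [-0. -0.  0.]
[13.  25.7]
```

View pics/crop8.png

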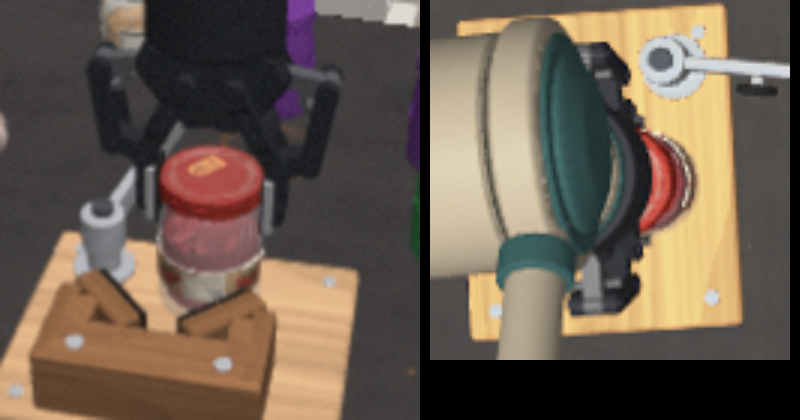

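```bash
python3 -m inch '[[0.006,0.008,0,0,0,0,60],[0.014,0.015,0,0,0,0,60],[0.018,0.015,0.002,0,0,0,60],[0.021,0.015,0.0035,0,0,0,60],[0.021,0.015,0.0035,0,0,0,60]]' && python3 -m inch '[[0.001,0,0,0,0,0,60],[0.002,0,0,0,0,0,60],[0.002,0,0,0,0,0,60],[0.002,0,0,0,0,0,60],[0.002,0,0,0,0,0,60]]'; python3 -m inch '[[0.001,0,0,0,0,0,60],[0.002,0,0,0,0,0,60],[0.002,0,0,0,0,0,60],[0.002,0,0,0,0,0,60],[0.002,0,0,0,0,0,60]]'
```

```text
t: 19.55
eef_pos: [545.4, 157.1, 60.8]
eef_rot: [-2.133, -2.306, 0.001]
wrist_force: [-0.2, -0.4, -2.6]
grip_width: 59.1
grasp_force: 38.1
t: 20.18
eef_pos: [545.7, 158.8, 61.1]
eef_rot: [2.134, 2.306, 0.0]
wrist_force: [0.6, 0.5, -2.2]
grip_width: 59.3
grasp_force: 38.1
t: 20.8
eef_pos: [545.6, 160.9, 61.1]
eef_rot: [2.134, 2.306, 0.0]
wrist_force: [0.7, -1.2, -2.4]
grip_width: 59.2
grasp_force: 38.1
```

Contact is just starting (Fy -1.2). Push a bit further, then lower.

```bash
python3 -m inch '[[0.001,0,0,0,0,0,60],[0.001,0,0,0,0,0,60],[0.001,0,0,0,0,0,60],[0.001,0,0,0,0,0,60],[0.001,0,0,0,0,0,60]]'; python3 -m inch '[[0.0,0,0.001,0,0,0,60],[0.0,0,0.002,0,0,0,60],[0.0,0,0.0025,0,0,0,60],[0.0,0,0.0025,0,0,0,60],[0.0,0,0.0025,0,0,0,60]]'
```

```text
t: 21.42
eef_pos: [545.5, 161.9, 61.1]
eef_rot: [2.134, 2.306, 0.0]
wrist_force: [0.7, -0.5, -1.7]
grip_width: 59.0
grasp_force: 38.1
t: 22.05
eef_pos: [545.5, 161.8, 59.3]
eef_rot: [2.134, 2.305, 0.001]
wrist_force: [-2.4, -0.4, 5.4]
grip_width: 59.3
grasp_force: 38.6
```

```bash
python3 -m inch '[[0.001,0,0,0,0,0,60],[0.0015,0,0,0,0,0,60],[0.0015,0,0,0,0,0,60],[0.0015,0,0,0,0,0,60],[0.0015,0,0,0,0,0,60]]'; python3 -m inch '[[0.001,0,0,0,0,0,60],[0.0015,0,0,0,0,0,60],[0.0015,0,0,0,0,0,60],[0.0015,0,0,0,0,0,60],[0.0015,0,0,0,0,0,60]]'
```

```text
t: 22.68
eef_pos: [545.5, 162.4, 59.4]
eef_rot: [2.132, 2.305, -0.001]
wrist_force: [-1.9, -4.0, 7.5]
grip_width: 59.2
grasp_force: 38.7
t: 23.3
eef_pos: [545.5, 163.5, 59.7]
eef_rot: [2.131, 2.305, -0.002]
wrist_force: [-1.9, -4.6, 9.6]
grip_width: 59.1
grasp_force: 38.8
```

```bash
python3 -m inch '[[-0.001,0,0,0,0,0,60],[-0.001,0,0,0,0,0,60],[-0.001,0,-0.001,0,0,0,65],[-0.001,0,-0.001,0,0,0,75],[-0.001,0,-0.001,0,0,0,85]]' && python3 -m inch '[[0,0,0,0,0,0,85],[0,0,-0.03,0,0,0,85],[0,0,-0.07,0,0,0,85],[0,0,-0.11,0,0,0,85],[0,0,-0.12,0,0,0,85]]'; python3 -c "
from h import *
rep();k=knob(1.396);print(k);go(*k,180,-5.2)"
```

```text
t: 23.92
eef_pos: [545.6, 164.1, 59.4]
eef_rot: [-2.134, -2.305, -0.001]
wrist_force: [0.0, 0.5, -0.1]
grip_width: 72.6
grasp_force: 0.0
t: 24.55
eef_pos: [547.1, 164.3, 182.5]
eef_rot: [2.132, 2.303, 0.007]
wrist_force: [0.3, -0.2, 0.7]
grip_width: 72.7
grasp_force: 0.0
t 24.55 p [547.1 164.3 182.5] yang 4.4 F [ 0.3 -0.2  0.7] w 72.68504749688132 gf 0.0 q6 0.09234896554748688
[589.15253326 -29.41910945]
shift [-0.1964  0.027   0.0025] turn [ 0.3 -0.1  9.6]
```

```bash
python3 -m inch '[[-0.04,0.005,0,0,0,2,60],[-0.08,0.011,0,0,0,4,55],[-0.12,0.016,0,0,0,6,50],[-0.16,0.022,0,0,0,8,50],[-0.1945,0.027,0.01,0,0,9.6,50]]' && python3 -m inch '[[0,0,0.02,0,0,0,50],[0,0,0.03,0,0,0,50],[0,0,0.04,0,0,0,50],[0,0,0.04,0,0,0,50],[0,0,0.04,0,0,0,50]]'; python3 - <<'E'
from h import *
rep();go(589.3,-27.8,65,-5.2)
o=snap("i")
b=o["side"]["frame"][200:330,215:345,::-1];a=o["top"]["frame"][150:290,105:305,::-1]
c=np.zeros((390,800,3),np.uint8);c[:,:390]=cv2.resize(b,(390,390),interpolation=cv2.INTER_CUBIC);c[:280,400:]=cv2.resize(a,(400,280))
cv2.imwrite("pics/crop9.png",c)
E
```

```text
t: 25.18
eef_pos: [587.5, -29.4, 168.9]
eef_rot: [-2.321, -2.117, -0.0]
wrist_force: [0.6, 0.3, -0.1]
grip_width: 42.9
grasp_force: 0.0
t: 25.8
eef_pos: [587.7, -27.6, 130.0]
eef_rot: [2.318, 2.119, 0.001]
wrist_force: [0.5, -0.4, 1.0]
grip_width: 42.4
grasp_force: 0.0
t 25.8 p [587.7 -27.6 130. ] yang -5.1 F [ 0.5 -0.4  1. ] w 42.424810135465535 gf 0.0 q6 -0.07569175071196209
shift [-0.0001  0.0016  0.065 ] turn [ 0.1 -0.   0.1]
```

View pics/crop9.png

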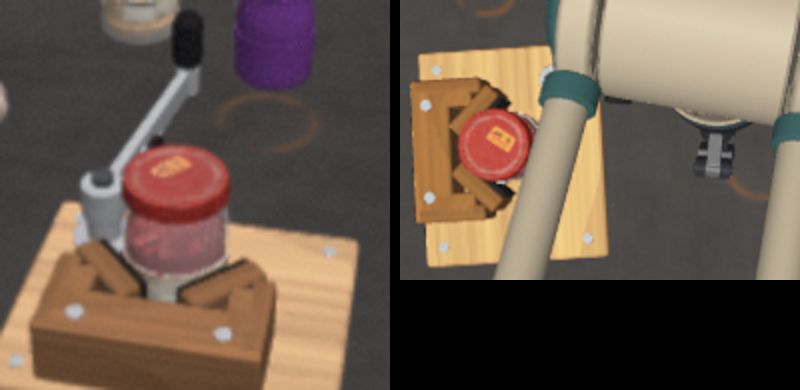

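The jar stands upright in the V, with its lid at crop (175,185) in the side view and (497,145) in the top view. The lever is open. Now I'll grasp the knob.

```bash
python3 -m inch '[[0,0.0015,0.02,0,0,0,50],[0,0.0015,0.04,0,0,0,50],[0,0.0015,0.055,0,0,0,50],[0,0.0015,0.066,0,0,0,50],[0,0.0015,0.067,0,0,0,50]]' && python3 -m inch '[[0,0,0,0,0,0,30],[0,0,0,0,0,0,15],[0,0,0,0,0,0,15],[0,0,0,0,0,0,15],[0,0,0,0,0,0,15]]' 30; python3 -c "
from h import *
rep()"
```

```text
t: 26.52
eef_pos: [588.4, -28.0, 62.0]
eef_rot: [-2.319, -2.118, 0.001]
wrist_force: [-0.5, -0.2, 0.2]
grip_width: 42.4
grasp_force: 0.0
t: 27.15
eef_pos: [590.0, -28.4, 63.4]
eef_rot: [2.318, 2.117, 0.003]
wrist_force: [4.0, -0.9, 3.1]
grip_width: 20.8
grasp_force: 29.9
t 27.15 p [590.  -28.4  63.4] yang -5.2 F [ 4.  -0.9  3.1] w 20.797778578212036 gf 29.85176215879619 q6 -0.07542364757055522
```

```bash
python3 -m inch '[[0.0015,-0.0209,0,0,0,8,15],[0.0058,-0.0413,0,0,0,16,15],[0.013,-0.061,0,0,0,24,15],[0.0228,-0.0795,0,0,0,32,15],[0.0351,-0.0964,0,0,0,40,15]]'; python3 -m inch '[[0.0015,-0.0209,0,0,0,8,15],[0.0046,-0.0364,0,0,0,14,15],[0.0091,-0.0513,0,0,0,20,15],[0.0151,-0.0658,0,0,0,26,15],[0.0228,-0.0795,0,0,0,32,15]]'; python3 -m inch '[[0,-0.0052,0,0,0,2,15],[0.0004,-0.0105,0,0,0,4,15],[0.0008,-0.0157,0,0,0,6,15],[0.0015,-0.0209,0,0,0,8,15],[0.0015,-0.0209,0,0,0,8,15]]'; python3 -c "
from h import *
rep();s,p,R=st();v=np.array([EX,EY])@(p[:2]-b2w(55,-45));print('theta',np.arctan2(-v[1],-v[0]),'r',np.hypot(*v))"
```

```text
t: 27.78
eef_pos: [496.4, 15.5, 63.4]
eef_rot: [2.906, 1.191, 0.003]
wrist_force: [4.9, 0.5, 3.1]
grip_width: 20.4
grasp_force: 30.0
t: 28.4
eef_pos: [456.1, 87.8, 63.4]
eef_rot: [3.121, 0.347, 0.001]
wrist_force: [2.7, -1.5, 5.6]
grip_width: 20.5
grasp_force: 30.2
t: 29.02
eef_pos: [452.7, 108.8, 63.4]
eef_rot: [3.139, 0.133, 0.0]
wrist_force: [0.7, -0.7, 6.5]
grip_width: 20.8
grasp_force: 30.4
t 29.025 p [452.7 108.8  63.4] yang -85.1 F [ 0.7 -0.7  6.5] w 20.756112942181986 gf 30.355114610865712 q6 1.572437594974143
theta -0.004186017303816803 r 151.5224039284548
```

```bash
python3 -m inch '[[0,-0.002,0,0,0,1,15],[0,-0.004,0,0,0,1.7,15],[0,-0.006,0,0,0,2.5,15],[0,-0.008,0,0,0,3.2,15],[0,-0.008,0,0,0,3.2,15]]'; python3 -m inch '[[0,-0.001,0,0,0,0.5,15],[0,-0.002,0,0,0,1,15],[0,-0.003,0,0,0,1.3,15],[0,-0.004,0,0,0,1.6,15],[0,-0.004,0,0,0,1.6,15]]'; python3 -c "
from h import *
rep();s,p,R=st();v=np.array([EX,EY])@(p[:2]-b2w(55,-45));print('theta',np.arctan2(-v[1],-v[0]),'r',np.hypot(*v))"
```

```text
t: 29.65
eef_pos: [452.2, 116.1, 63.4]
eef_rot: [3.14, 0.047, 0.001]
wrist_force: [2.0, -1.8, 7.4]
grip_width: 20.9
grasp_force: 30.3
t: 30.28
eef_pos: [452.1, 119.7, 63.4]
eef_rot: [3.14, 0.004, 0.001]
wrist_force: [1.3, -3.3, 5.9]
grip_width: 21.0
grasp_force: 30.4
t 30.275 p [452.1 119.7  63.4] yang -89.9 F [ 1.3 -3.3  5.9] w 21.02149420310518 gf 30.352901704609394 q6 1.6814686185411645
theta -0.07595285778684911 r 151.69942868469934
```

```bash
python3 -m inch '[[0,-0.001,0,0,0,0.4,15],[0,-0.002,0,0,0,0.8,15],[0,-0.003,0,0,0,1.1,15],[0,-0.003,0,0,0,1.1,15],[0,-0.003,0,0,0,1.1,15]]'; python3 -m inch '[[0,-0.001,0,0,0,0.4,15],[0,-0.002,0,0,0,0.8,15],[0,-0.003,0,0,0,1.1,15],[0,-0.003,0,0,0,1.1,15],[0,-0.003,0,0,0,1.1,15]]'; python3 -c "
from h import *
rep();s,p,R=st();v=np.array([EX,EY])@(p[:2]-b2w(55,-45));print('theta',np.arctan2(-v[1],-v[0]),'r',np.hypot(*v))"
```

```text
t: 30.9
eef_pos: [452.0, 122.5, 63.4]
eef_rot: [3.139, -0.026, 0.001]
wrist_force: [1.3, -4.2, 5.9]
grip_width: 20.5
grasp_force: 30.4
t: 31.52
eef_pos: [452.0, 124.8, 63.3]
eef_rot: [3.137, -0.055, 0.0]
wrist_force: [1.8, -5.6, 7.3]
grip_width: 20.7
grasp_force: 30.4
t 31.525 p [452.  124.8  63.3] yang -92.0 F [ 1.8 -5.6  7.3] w 20.744587827813216 gf 30.447017590049654 q6 1.732538537406425
theta -0.10955284969114529 r 151.83861632257745
```

```bash
python3 -m inch '[[0,-0.001,0,0,0,0.4,15],[0,-0.002,0,0,0,0.8,15],[0,-0.002,0,0,0,0.8,15],[0,-0.002,0,0,0,0.8,15],[0,-0.002,0,0,0,0.8,15]]'; python3 - <<'E'
from h import *
o=snap("j")
b=o["side"]["frame"][200:330,215:345,::-1]
cv2.imwrite("pics/crop10.png",cv2.resize(b,(520,520),interpolation=cv2.INTER_CUBIC))
E
```

```text
t: 32.15
eef_pos: [452.1, 125.8, 63.3]
eef_rot: [3.135, -0.075, 0.0]
wrist_force: [1.2, -8.7, 7.1]
grip_width: 20.7
grasp_force: 30.6
```

The force rise shows the pad has bottomed, so I'll release and retreat.

```bash
python3 -m inch '[[0,0.001,0,0,0,0,20],[0,0.001,0,0,0,0,30],[0,0.001,0,0,0,0,45],[0,0.001,0,0,0,0,50],[0,0.001,0,0,0,0,50]]' && python3 -m inch '[[0,0,-0.03,0,0,0,50],[0,0,-0.06,0,0,0,50],[0,0,-0.1,0,0,0,50],[-0.03,0,-0.14,0,0,0,50],[-0.08,0,-0.14,0,0,0,50]]' && python3 -m inch '[[-0.03,0,0,0,0,0,50],[-0.06,0,0,0,0,0,50],[-0.08,0,0,0,0,0,50],[-0.08,0,0,0,0,0,50],[-0.08,0,0,0,0,0,50]]'; python3 - <<'E'
from h import *
rep();o=snap("k")
b=o["side"]["frame"][200:330,215:345,::-1];a=o["top"]["frame"][165:290,105:230,::-1]
c=np.zeros((390,800,3),np.uint8);c[:,:390]=cv2.resize(b,(390,390),interpolation=cv2.INTER_CUBIC);c[:,400:790]=cv2.resize(a,(390,390),interpolation=cv2.INTER_CUBIC)
cv2.imwrite("pics/crop11.png",c)
E
```

```text
t: 32.88
eef_pos: [451.4, 128.0, 62.3]
eef_rot: [-3.14, 0.081, 0.002]
wrist_force: [0.2, -0.1, -0.3]
grip_width: 42.5
grasp_force: 0.0
t: 33.5
eef_pos: [374.7, 132.5, 205.4]
eef_rot: [-3.139, 0.083, -0.011]
wrist_force: [-0.5, 0.7, -0.4]
grip_width: 42.7
grasp_force: 0.0
t: 34.12
eef_pos: [293.7, 136.1, 202.8]
eef_rot: [-3.14, 0.081, -0.002]
wrist_force: [-0.1, 0.1, -0.4]
grip_width: 42.7
grasp_force: 0.0
t 34.125 p [293.7 136.1 202.8] yang -93.0 F [-0.1  0.1 -0.4] w 42.65368211999651 gf 0.0 q6 1.8407551768570012
```

View pics/crop11.png

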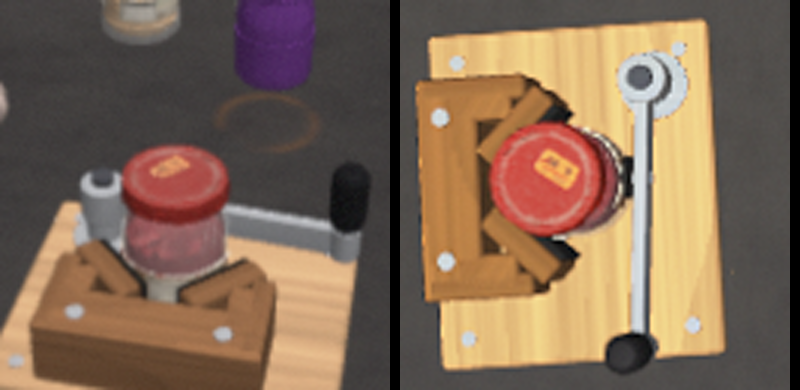

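The jar stands upright in the V. The lever is past zero, with its knob at crop (630,353) left of the pivot line, and the pad at (627,175) is pressed against the jar. Handing in.

```bash
python3 -c "
from station import manip
print(manip.sign_off())"
```

```text
the job is handed in; nothing more can be done
None
```

The jam jar stands upright in the V with the lever swung shut and its pad pressed firmly against the jar; I handed the job in at about 34 s with the arm clear, and no verdict was shown.

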